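Tip a standing bar of polishing compound into its holder

ROBOT

A 6-joint arm with a two-finger parallel gripper is mounted at the origin on a cart in front of the work surface, level with it; the furniture and walls round the work are solid. World frame = base frame: x ahead of the robot, y to its left, z up, the work surface at z = 0. Lengths are in mm, angles in rad, forces in N, time in s.
With the tool pointing down it reaches from about 350 to 925 mm from the base axis. Payload 6.4 kg.
Tool frame: the origin (TCP) lies at the centre of the arm's flange, where the gripper is bolted on; the fingertips stand 199 mm ahead of it and the grasp point (between the pads) lies 180 mm ahead of it (tcp_to_grasp is the distance from the TCP to the grasp point, in mm); x points along the fingers, z is the direction in which the jaws open and shut, and the axes are right-handed (so a half turn about x gives the same grasp; the last joint's range is limited). The gripper opens to 94 mm and grips with 3 to 60 N. Pads are 16 mm wide; open, the fingers measure 119 mm over their backs; the gripper's body (75 mm by 177 mm) begins 78 mm behind the grasp point.
Start: joints at [-1.438, 0.245, 1.558, -0, 1.339, -0.174], TCP at [196.311, -619.659, 404.655] pointing down, gripper open.
Joint ranges: [-3.13, 3.13], [-1.02, 2.26], [0.13, 2.54], [-0.95, 4.09], [0.21, 2.88], [-2.74, 2.74]. Speed limits (rad/s): [2.57, 2.57, 3.14, 3.14, 3.14, 3.14].

INTERFACE

Orientations are given as a 3x3 rotation matrix whose columns are the frame's x, y, z axes.
In Python, from station import get_obs, snapshot, camera_info, hand_in, look_for, cut_out, tcp_to_grasp gives the robot as it stands.
- The arm moves only by the tool jog_arm, never from a script. Its argument "moves" is a list of rows, each a list of 7 numbers: the opening, from 0 (shut) to 1 (fully open), then the shift along the tool's x, y, z in units of 25 mm (1.0 is 25 mm), then the turn, a rotation vector about the tool's x, y, z in units of 5 degrees (1.0 is 5 degrees). In form: [[jaw, tx, ty, tz, ax, ay, az], ...]. A call has 1 to 5 rows; each row shifts and turns the commanded pose from where the row before left it, along the tool's axes as they then stand; what a row does not reach is not made up. A row lasts 1/12 s, in which the tool goes at most 41.7 mm and 7.16 degrees, less where a joint would pass 70% of its speed; a pose out of reach is approached as far as the arm can. A call is refused whole if a number of a shift passes 1 or a number of a turn 1, either way. A call with a gripper value outside its range is refused whole. The fingers move at their own pace and stop on an object; "squeeze" is the grip in N (left out, the last holds). Time passes only in rows, so rows that do not move let the fingers close. It gives the time, the measured TCP pose, the force and the opening at its end, in the units of the state.
- get_obs(): the state, without advancing time (a new reading comes with each control period).
- snapshot(name): name is "scene" or "top"; returns the picture (420x560x3 uint8, red, green, blue); there is no depth.
- camera_info(name): a dict with "fovy" (degrees; the focal length in pixels is half the picture's height over the tangent of half this angle, whatever the lens; pixels are square), "cx", "cy" (the principal point, pixels), "dist_coeffs" ([k1, k2, p1, p2, k3] as OpenCV has them; the pictures are not rectified), "position" and "attitude" of the camera in the world. Camera axes: x right, y down, z forward; pixel columns grow to the right and rows downward; lengths in mm; the calibration is good to about 2 mm. A picture is of the moment at which its call begins. camera_info takes no time and is no camera call.
- hand_in(): hands the job in, once; it reports no verdict.
Trained networks look in the newest picture that a camera, given by its name, has taken for a name from the list of things; names that differ only in an ending like _2 or _b are one class to them, and where a whole thing is asked for, a point or a joint stands for the part that bears it (a point fixed in the world has none). Each returns a list of dicts, best first, with "confidence" (0 to 1); they miss things now and then, are a little off and sometimes report something else, mostly with a low value. They report only what shows in the picture. A call takes as long as a camera call. They do not tell look-alikes from the thing itself.
- look_for(query, camera): "xy" ([column, row] in pixels, amid what is visible of it).
- cut_out(query, camera): "mask" (420x560 bool, what is visible of it) and "xy" ([column, row] in pixels, amid what is visible of it).
The state is a dict: "t": time; "qpos": joint angles; "qvel": joint speeds; "tau": joint torques, N m; "ee_pos": TCP position; "orientation": TCP orientation; "ft_force": force on the tool from outside, world axes, zero at the start; "moment": the same for the moment, N m; "finger_gap": finger opening in mm.
Only numpy, scipy, OpenCV 4.12 (cv2) and the standard library are available. Lean on these libraries where they do the work, as an engineer would, in place of code of your own. Each camera call takes 0.05 s, during which the arm holds its last target.

TASK

Push against the upper part of the brick-red bar of polishing compound that stands on end at the open end of the wooden holder, so that it tips over from where it stands and lies lengthwise between the two low cheeks, its upper end towards the end stop. Then push on its near end to slide it along the channel until it is fully home against the end stop, and take the hand away. Only push: do not pinch, lift or carry the bar or shove it along while it is upright, and leave the bottle, cup, nut and sanding block alone.

Things in the scene. Friction and masses are not known exactly. Their poses are not given: they have to be found in the camera images.
- holder: Fixed wooden board 220x112x12 mm. Origin: centre of its underside, on the bench. +x runs along it from the open end (x=-110 mm) to the end stop, z up. On it two low cheeks along x, from x=-20 to 110 mm, tops 28 mm above the bench, 14 mm thick, inner faces at y=+40 and -40 mm, form a channel 80 mm wide.
- stop_face (a point): Middle of the inner face of the holder's end stop, a cross batten between the cheeks at the far end, 20 mm thick, top 36 mm above the bench. The point is 90 mm along the holder's +x from its origin, 24 mm above the bench.
- bar: Brick-red bar of polishing compound, 83 mm long, 36 mm wide, 32 mm thick, loose, 0.12-0.22 kg. y: along its length, x: across, z: out of its worn face; origin: middle of its flat face. Starts on end (y up) on the board's open end, flat face towards the stop (-z along the holder's x within 0.12 rad). Pushed near the top it tips; leaned about 0.4 rad it falls by itself.
- bar_mid (a point): Centre of the bar. When the bar lies in the channel this is 16 mm above the board, and it slides along when its foot face is pushed with about 1 N.
- bar_head (a point): Centre of the bar's upper end face (36x32 mm), 41.5 mm from its centre; this end goes against the stop.
- bar_foot (a point): Centre of the bar's lower end face (36x32 mm), 41.5 mm from its centre; the bar stands on it at the start, 12 mm above the bench.
- foot_front (a point): Middle of the bottom edge on the side towards the stop, over which the bar tips (foot end of its flat face).
- foot_back (a point): Middle of the bottom edge on the side away from the stop (foot end of its worn face).
- glue_bottle: Bystander: ochre glue bottle with a dark nozzle, 47 mm across, 124 mm tall, loose, standing on the bench left of the holder. Origin: centre of its underside.
- powder_cup: Bystander: pale paper cup, 61 mm across the rim, 60 mm tall, loose, standing on the bench left of the holder. Origin: centre of its underside.
- nut: Bystander: rusty hexagon nut, 32 mm across, 15 mm high, loose, lying on the bench right of the holder. Origin: centre of its underside.
- sanding_block: Bystander: brown sanding block, 52 x 86 x 26 mm, loose, lying on the bench right of the holder near the stop end. Origin: centre of its underside.
Things that resemble listed ones, but are neither listed nor needed, are in the scene too. Leave any blue or orange look-alike of the bar alone.

How it is judged (in metres and radians):
On the way, in this order (a step that is already met when the one before it is completed fails the run):
1. the bar has tipped over and lies between the cheeks, its upper end towards the stop (angle between bar's own z axis and vertical below 0.15 rad and z of bar_mid in the frame of holder below 0.034 m and y of bar_mid in the frame of holder between -0.026 and 0.026 m and angle between the y axis of bar and the x axis of holder, either way round below 0.25 rad and x of bar_head in the frame of holder above 0.005 m), for 0.1 s.
2. the bar's end is against the end stop (all of step 1 and x of bar_head in the frame of holder between 0.083 and 0.095 m), for 0.2 s.
At the end, for the whole second after the job is handed in: The bar lies flat and at rest on the board between the cheeks (within 8 degrees of level, 14 degrees of the holder's length, 26 mm of the channel's centre line), its end within 7 mm of the end stop; bottle, cup, nut and sanding block within 20 mm of their places (all of step 2 and linear speed of bar below 0.02 m/s and distance of each of glue_bottle, powder_cup, nut, sanding_block from where it was at the start of the episode below 0.02 m); the robot touches nothing.
It fails at once if the bar was lifted: both its foot edges were more than 24 mm above the board (z of each of foot_front, foot_back in the frame of holder above 0.036 m).
It fails at once if the bar's foot was moved more than 40 mm while the bar was still upright (angle between bar's own y axis and vertical below 0.3 rad and distance of bar_foot from where it was at the start of the episode above 0.04 m).
It fails at once if a bystander (bottle, cup, nut, sanding block) was moved more than 20 mm or the bottle or cup was tipped (distance of any of glue_bottle, powder_cup, nut, sanding_block from where it was at the start of the episode above 0.02 m or angle between any of glue_bottle, powder_cup's own z axis and vertical above 0.35 rad).
It fails at once if the bar was pinched: the fingers pressed on it with more than 36 N away from the end stop (contact force between the fingers and bar above 36 N and x of bar_head in the frame of holder below 0.083 m).
It also fails if it takes over 38 s, if anything falls off the work surface, if the arm or the gripper's body presses on something with over 40 N, if the wrist force passes 120 N, or if a joint passes its speed limit or range.

## Working session

There is one attempt and no reset: what is moved stays moved. The work goes in short steps, Python scripts to look and compute and a tool call to move; the robot and the scene stay as the last step left them, time stands still between calls to the robot, and variables do not carry over. Pictures are saved under pics/ and viewed, and the job is handed in when it is done.

Besides the shell and the picture viewer there is one more tool, called after ">>>" as name([rows], argument=value, ...), one row to a line, values as JSON. jog_arm: Moves the arm, as the interface text tells. Its arguments: {"type":"object","properties":{"moves":{"type":"array"},"squeeze":{"type":"number"}},"required":["moves"]}

```bash
mkdir -p pics
python3 - <<'E'
from station import *
import cv2
for n in("scene","top"):
    im=snapshot(n); cv2.imwrite(f"pics/{n}0.png",im[:,:,::-1]); print(camera_info(n))
    for q in ("bar","holder"):
        print(n,q,[(d["xy"],round(d["confidence"],2)) for d in look_for(q,n)])
o=get_obs();print(o)
E
```

```text
{'fovy': 46.92402525177492, 'cx': 283.9374205971992, 'cy': 220.395026762591, 'dist_coeffs': array([-0.00366351,  0.        ,  0.        ,  0.        ,  0.        ]), 'position': array([ 326.92074723, -464.75611057,  711.050677  ]), 'attitude': array([[ 0.89381168, -0.32080364,  0.313346  ],
       [-0.44825915, -0.61916743,  0.64474446],
       [-0.01282273, -0.71674034, -0.69722225]])}
scene bar [([270.9, 279.0], 0.92), ([218.6, 335.4], 0.86), ([301.6, 343.9], 0.79)]
scene holder [([284.1, 259.5], 0.81)]
{'fovy': 45.74542494646109, 'cx': 273.13069977702264, 'cy': 217.19013931351546, 'dist_coeffs': array([-0.11855969,  0.        ,  0.        ,  0.        ,  0.        ]), 'position': array([ 504.75715451,  110.89005597, 1084.75040535]), 'attitude': array([[-0.01856232, -0.99325678,  0.11443957],
       [-0.99981126,  0.01778352, -0.00782263],
       [ 0.00573474, -0.11456317, -0.99339941]])}
top bar [([338.7, 313.8], 0.94), ([373.1, 261.5], 0.69), ([314.5, 258.0], 0.61)]
top holder [([282.9, 235.4], 0.74)]
{'t': 0.3, 'qpos': array([-1.43807049e+00,  2.45324878e-01,  1.55821850e+00, -1.79707866e-06,
        1.33870175e+00, -1.74118174e-01]), 'qvel': array([ 0.00032054, -0.00105745, -0.00091355,  0.00079269,  0.00096514,
        0.00120135]), 'tau': array([ 3.66089143e-04, -4.15269506e+01, -3.14279187e+01,  6.84025814e-02,
        3.11971921e-02, -8.93738297e-05]), 'ee_pos': array([ 196.31794915, -619.56788718,  404.28605122]), 'orientation': array([[-8.80799462e-05,  9.53291466e-01,  3.02051938e-01],
       [ 6.46506277e-04,  3.02051930e-01, -9.53291253e-01],
       [-9.99999787e-01,  1.11312632e-04, -6.42913635e-04]]), 'ft_force': array([ 0.08288858,  0.15540423, -0.62038768]), 'moment': array([0.03253917, 0.02005396, 0.02858428]), 'finger_gap': 93.84532174768272}
```

View pics/scene0.png

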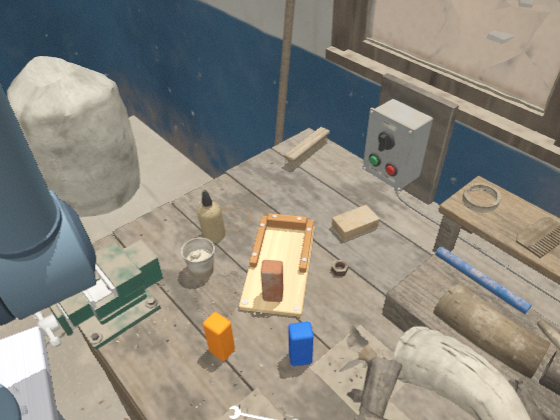

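View pics/top0.png

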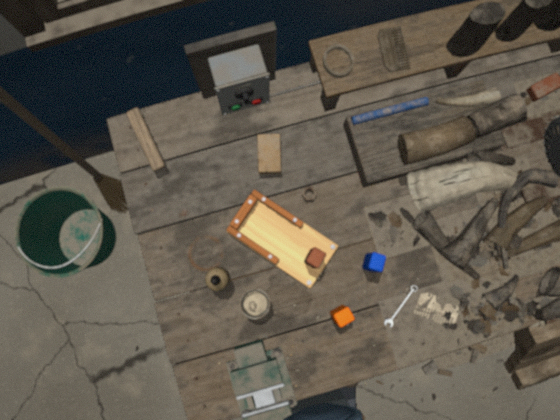

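The scene picture shows the red bar at (272,281) on the open end of the holder, with the orange (219,337) and blue (301,344) look-alikes in front. In the top view the red bar is at (315,258) and the stop at about (247,212). I'll zoom in for the corners.

Run:
```python
import cv2
a=cv2.imread("pics/top0.png")[175:305,210:360]; cv2.imwrite("pics/topz.png",cv2.resize(a,None,fx=4.5,fy=4.5,interpolation=cv2.INTER_CUBIC))
a=cv2.imread("pics/scene0.png")[200:330,220:340]; cv2.imwrite("pics/scz.png",cv2.resize(a,None,fx=4.5,fy=4.5,interpolation=cv2.INTER_CUBIC))
```

```text
(no output)
```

View pics/topz.png

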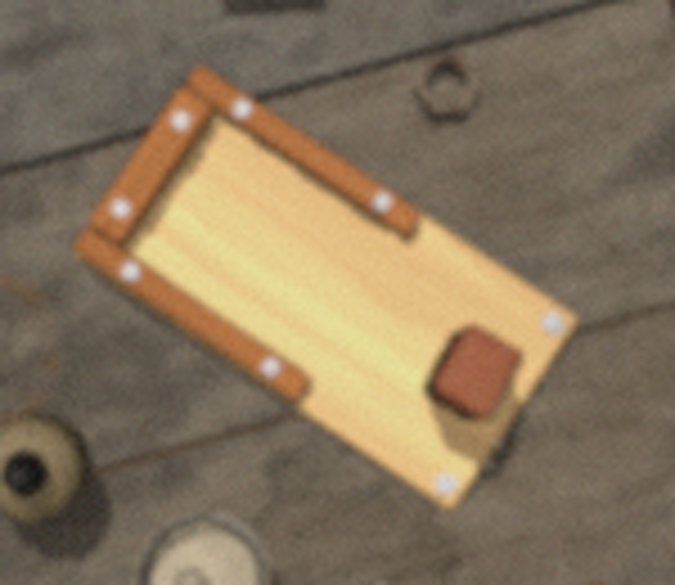

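View pics/scz.png

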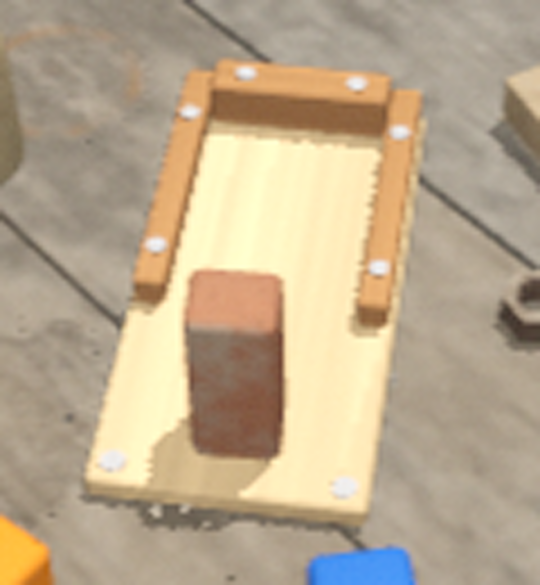

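```bash
cat > h.py <<'E'
import numpy as np, cv2
from station import camera_info
def proj(n,P):
    c=camera_info(n); f=210/np.tan(np.radians(c["fovy"]/2))
    K=np.array([[f,0,c["cx"]],[0,f,c["cy"]],[0,0,1.]]); R=np.array(c["attitude"]).T
    p,_=cv2.projectPoints(np.array(P,float).reshape(-1,3),cv2.Rodrigues(R)[0],-R@np.array(c["position"]),K,np.array(c["dist_coeffs"]))
    return p.reshape(-1,2)
def toW(p,P):
    P=np.array(P,float); c,s=np.cos(p[2]),np.sin(p[2])
    return np.c_[p[0]+c*P[:,0]-s*P[:,1],p[1]+s*P[:,0]+c*P[:,1],P[:,2]]
E
cat > fit.py <<'E'
from h import *
from scipy.optimize import least_squares
T=lambda l:(np.array(l,float)+.5)/4.5-.5+[210,175]
S=lambda l:(np.array(l,float)+.5)/4.5-.5+[220,200]
def fit(obs,p0):
    r=lambda p:np.concatenate([(proj(n,toW(p,P))-u).ravel() for n,P,u in obs])
    s=least_squares(r,p0,loss='soft_l1'); print(s.x.round(3)); print(r(s.x).reshape(-1,2).round(1).tolist()); return s.x
ht=("top",[(-110,-56,12),(-110,56,12),(110,-54,28),(110,54,28),(-20,-40,28)],T([(577,320),(450,507),(195,65),(78,245),(412,240)]))
hs=("scene",[(-110,56,12),(-110,-56,12),(90,40,36),(90,-40,36)],S([(88,485),(365,515),(215,95),(388,106)]))
p0=[450,80,.6]
for o in([ht,hs],[ht],[hs]): H=fit(o,p0)
H=fit([ht,hs],p0)
# bar as yawed box, local x toward stop
bt=("top",[(16,-18,95),(-16,-18,95),(-16,18,95),(16,18,95)],T([(472,325),(522,355),(485,417),(430,383)]))
bs=("scene",[(-16,18,12),(-16,-18,12),(-16,18,95),(-16,-18,95),(16,18,95),(16,-18,95)],S([(193,452),(280,457),(190,325),(281,333),(192,272),(281,275)]))
b0=[H[0]-70,H[1]-50,H[2]]
for o in([bt],[bs],[bt,bs]): B=fit(o,b0)
d=B[:2]-H[:2];c,s=np.cos(H[2]),np.sin(H[2]); print("bar in holder",c*d[0]+s*d[1],-s*d[0]+c*d[1],B[2]-H[2])
E
python3 fit.py
```

```text
[581.945  82.647   0.955]
[[1.5, -0.2], [0.9, 1.5], [1.7, -0.7], [-1.0, 0.6], [-0.0, -0.3], [-1.1, -1.0], [0.7, -0.1], [-0.7, -1.8], [0.4, -0.4]]
[582.229  84.199   0.954]
[[0.8, -0.3], [0.2, 1.4], [1.0, -0.8], [-1.7, 0.5], [-0.7, -0.4]]
[581.516  81.082  13.523]
[[-0.8, -0.2], [1.1, 0.6], [-0.7, -1.2], [0.5, 0.1]]
[581.945  82.647   0.955]
[[1.5, -0.2], [0.9, 1.5], [1.7, -0.7], [-1.0, 0.6], [-0.0, -0.3], [-1.1, -1.0], [0.7, -0.1], [-0.7, -1.8], [0.4, -0.4]]
[538.321  19.686   0.967]
[[-0.5, -2.2], [1.9, 0.0], [0.3, 1.4], [-1.0, 0.0]]
[537.772  18.331   1.04 ]
[[-0.2, 2.3], [0.8, 2.1], [-1.7, 0.3], [-0.1, -0.5], [-0.2, -2.5], [1.2, -2.3]]
[538.154  18.937   1.006]
[[-0.5, -2.0], [2.1, -0.3], [1.1, 1.4], [-0.5, 0.6], [-0.4, 1.7], [0.5, 2.1], [-1.9, -0.3], [-0.4, -0.6], [0.2, -3.0], [1.5, -2.3]]
bar in holder -77.30092417855647 -1.0896688626981472 0.05106538597521337
```

Run:
```python
from h import *
from scipy.optimize import least_squares
H=[581.9,82.6,.955]
def pix(n,u,z):
    s=least_squares(lambda p:(proj(n,[[p[0],p[1],z]])[0]-u),[550,50]); return s.x
def inH(w):
    d=np.array(w)-H[:2];c,s=np.cos(H[2]),np.sin(H[2]); return np.round([c*d[0]+s*d[1],-s*d[0]+c*d[1]])
for k,u,z in [("bottle tip",(214,281),124),("cup rim",(256,303),60),("nut",(308,195),8),("block",(269,152),26),("orange",(343,318),80),("blue",(376,262),80),("bar",(315.5,257.5),95),("boxtop",(228,65),60),("vise",(262,370),60)]:
    w=pix("top",u,z); print(k,w.round(),inH(w))
print("start in H",inH([196.3,-619.6]), toW(H,[(-140,-1,0),(-135,-1,0)]))
```

```text
bottle tip [494. 219.] [ 61. 150.]
cup rim [447. 141.] [-30. 144.]
nut [676.  25.] [   8. -110.]
block [770. 109.] [ 130. -138.]
orange [415. -33.] [-191.   69.]
blue [ 525. -104.] [-185.  -61.]
bar [537.  20.] [-77.   1.]
boxtop [958. 195.] [ 309. -242.]
vise [312. 131.] [-116.  248.]
start in H [-796.  -91.] [[501.85108764 -32.26153242   0.        ]
 [504.73913143 -28.17996372   0.        ]]
```

>>> jog_arm([
  [0, -0.3, 0, 0, -0.93, 0, 0],
  [0, -0.3, 0, 0, -0.93, 0, 0],
  [0, 0, 0, 0, -0.93, 0, 0],
  [0, 0, 0, 0, -0.93, 0, 0],
  [0, 0, 0, 0, -0.93, 0, 0],
], squeeze=20)

```text
t: 0.72
ee_pos: [196.3, -619.7, 419.8]
orientation: [[0.0, 0.754, 0.657], [-0.0, 0.657, -0.754], [-1.0, -0.0, 0.0]]
ft_force: [0.2, -0.6, -0.9]
finger_gap: 63.9
```

>>> jog_arm([
  [0, 0, 0, 0, -0.93, 0, 0],
  [0, 0, 0, 0, -0.93, 0, 0],
  [0, 0, 0, 0, -0.93, 0, 0],
  [0, 0, 1, -0.1, 0, 0, 0],
  [0, 0, 1, -0.1, 0, 0, 0],
])

```text
t: 1.13
ee_pos: [220.7, -576.0, 419.3]
orientation: [[0.0, 0.578, 0.816], [0.0, 0.816, -0.578], [-1.0, 0.0, -0.0]]
ft_force: [0.2, 1.0, 0.2]
finger_gap: 30.5
```

>>> jog_arm([
  [0, 0, 1, -0.14, 0, 0, 0],
  [0, 0, 1, -0.14, 0, 0, 0],
  [0, 0, 1, -0.14, 0, 0, 0],
  [0, 0, 1, -0.14, 0, 0, 0],
  [0, 0, 1, -0.14, 0, 0, 0],
])

```text
t: 1.55
ee_pos: [279.2, -462.5, 419.6]
orientation: [[0.0, 0.577, 0.817], [-0.0, 0.817, -0.577], [-1.0, 0.0, 0.0]]
ft_force: [-0.0, -0.2, 1.1]
finger_gap: 0.7
```

>>> jog_arm([
  [0, 0, 1, -0.14, 0, 0, 0],
  [0, 0, 1, -0.14, 0, 0, 0],
  [0, 0, 1, -0.14, 0, 0, 0],
  [0, 0, 1, -0.14, 0, 0, 0],
  [0, 0, 1, -0.14, 0, 0, 0],
])

```text
t: 1.97
ee_pos: [337.0, -350.3, 419.7]
orientation: [[0.0, 0.577, 0.817], [-0.0, 0.817, -0.577], [-1.0, -0.0, 0.0]]
ft_force: [1.1, -0.3, 0.8]
finger_gap: 0.5
```

>>> jog_arm([
  [0, 0, 1, -0.14, 0, 0, 0],
  [0, 0, 1, -0.14, 0, 0, 0],
  [0, 0, 1, -0.14, 0, 0, 0],
  [0, 0, 1, -0.14, 0, 0, 0],
  [0, 0, 1, -0.14, 0, 0, 0],
])

```text
t: 2.38
ee_pos: [394.8, -238.1, 419.8]
orientation: [[0.0, 0.577, 0.817], [-0.0, 0.817, -0.577], [-1.0, -0.0, 0.0]]
ft_force: [0.4, -0.2, -0.5]
finger_gap: 0.1
```

>>> jog_arm([
  [0, 0, 1, -0.14, 0, 0, 0],
  [0, 0, 1, -0.14, 0, 0, 0],
  [0, 0, 1, -0.14, 0, 0, 0],
  [0, 0, 1, -0.14, 0, 0, 0],
  [0, 0, 0, 0, 0, 0, 0],
])

```text
t: 2.8
ee_pos: [441.6, -146.8, 419.8]
orientation: [[0.001, 0.573, 0.819], [0.001, 0.819, -0.573], [-1.0, 0.001, 0.0]]
ft_force: [0.8, -0.5, -0.1]
finger_gap: 0.5
```

```bash
cat >> h.py <<'E'
H=[581.9,82.6,.955]
def inH(w):
    d=np.array(w)[:2]-H[:2];c,s=np.cos(H[2]),np.sin(H[2]); return np.round([c*d[0]+s*d[1],-s*d[0]+c*d[1]],1)
E
python3 - <<'E'
from h import *
from station import *
o=get_obs(); print(o["t"],inH(o["ee_pos"]),o["ee_pos"][2]-199,o["finger_gap"])
E
```

```text
2.8 [-268.3  -18. ] 220.75123325000897 0.5113230584427256
```

>>> jog_arm([
  [0, 0, 1, -0.14, 0, 0, 0],
  [0, 0, 1, -0.14, 0, 0, 0],
  [0, 0, 1, -0.14, 0, 0, 0],
  [0, 0, 1, -0.14, 0, 0, 0],
  [0, 0, 1, -0.14, 0, 0, 0],
])

```text
t: 3.22
ee_pos: [498.8, -36.8, 419.8]
orientation: [[0.0, 0.577, 0.817], [-0.0, 0.817, -0.577], [-1.0, -0.0, 0.0]]
ft_force: [-0.6, -0.4, -0.7]
finger_gap: 0.6
```

>>> jog_arm([
  [0, 1, 0, 0, 0, 0, 0],
  [0, 1, 0, 0, 0, 0, 0],
  [0, 1, 0, 0, 0, 0, 0],
  [0, 1, 0, 0, 0, 0, 0],
  [0, 1, 0, 0, 0, 0, 0],
])

```text
t: 3.63
ee_pos: [498.3, -37.8, 293.7]
orientation: [[0.0, 0.577, 0.817], [-0.0, 0.817, -0.577], [-1.0, -0.0, 0.001]]
ft_force: [2.0, -0.5, 0.1]
finger_gap: 0.4
```

>>> jog_arm([
  [0, 0.8, 0, 0, 0, 0, 0],
  [0, 0, 0, 0, 0, 0, 0],
])

```text
t: 3.8
ee_pos: [496.7, -37.4, 270.4]
orientation: [[-0.008, 0.577, 0.817], [0.002, 0.817, -0.577], [-1.0, -0.003, -0.008]]
ft_force: [-0.5, 0.2, 0.3]
finger_gap: 0.8
```

Run:
```python
from h import *
from station import *
im=snapshot("scene"); cv2.imwrite("pics/s1.png",cv2.resize(im[150:380,150:430,::-1],None,fx=2.5,fy=2.5))
im=snapshot("top"); cv2.imwrite("pics/t1.png",cv2.resize(im[150:330,200:420,::-1],None,fx=3,fy=3))
o=get_obs(); print(o["t"],inH(o["ee_pos"]),o["ee_pos"][2]-199,o["orientation"].round(3),o["ft_force"])
```

```text
3.9 [-146.5   -1.4] 75.62085734171717 [[-0.001  0.577  0.817]
 [ 0.     0.817 -0.577]
 [-1.    -0.    -0.001]] [ 0.74388213 -0.08097946  0.2494694 ]
```

View pics/s1.png

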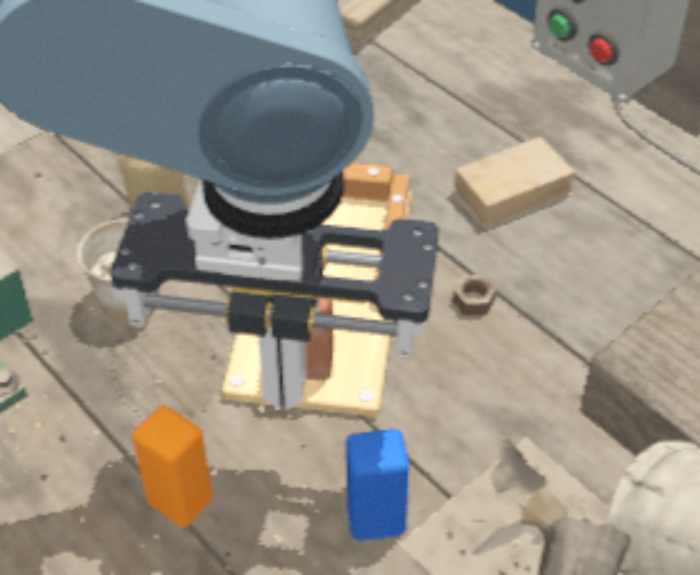

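View pics/t1.png

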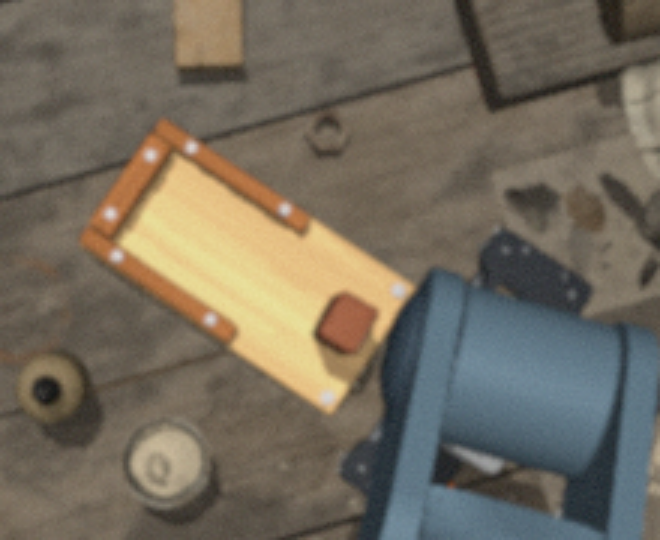

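The scene view shows the closed fingers with their tips near (264,313), behind and apparently left of the bar. The top view shows the bar still standing at about (315,258). I'll check that the projected fingertip agrees with the picture.

Run:
```python
from h import *
print(proj("scene",toW(H,[(-146.5,-1.4,75.6),(-154.5,11,75.6),(-154.5,-14,75.6)])).round(1))
```

```text
[[265.2 305.7]
 [256.6 308.9]
 [272.1 310.7]]
```

>>> jog_arm([
  [0, 0, 0.7, 0, 0, 0, 0],
  [0, 0, 0.6, 0, 0, 0, 0],
  [0, 0, 0.2, 0, 0, 0, 0],
  [0, 0, 0.2, 0, 0, 0, 0],
  [0, 0, 0.2, 0, 0, 0, 0],
])

```text
t: 4.32
ee_pos: [526.4, 1.4, 275.9]
orientation: [[0.002, 0.577, 0.817], [-0.001, 0.817, -0.577], [-1.0, 0.0, 0.002]]
ft_force: [-1.1, -0.7, 0.5]
finger_gap: 0.5
```

>>> jog_arm([
  [0, 0, 0.2, 0, 0, 0, 0],
  [0, 0, 0.2, 0, 0, 0, 0],
  [0, 0, 0.2, 0, 0, 0, 0],
])

```text
t: 4.57
ee_pos: [534.7, 13.9, 274.8]
orientation: [[0.0, 0.577, 0.817], [-0.0, 0.817, -0.577], [-1.0, 0.0, 0.0]]
ft_force: [-0.1, 0.0, 0.6]
finger_gap: 0.6
```

Run:
```python
from h import *
from station import *
im=snapshot("scene"); cv2.imwrite("pics/s2.png",cv2.resize(im[150:380,150:430,::-1],None,fx=2.5,fy=2.5))
im=snapshot("top"); cv2.imwrite("pics/t2.png",cv2.resize(im[150:330,200:420,::-1],None,fx=3,fy=3))
o=get_obs(); print(o["t"],inH(o["ee_pos"]),o["ee_pos"][2]-199,o["ft_force"])
```

```text
4.6667 [-83.1  -1.1] 75.69977226454125 [-0.22584022  0.01984791 -0.26560065]
```

View pics/s2.png

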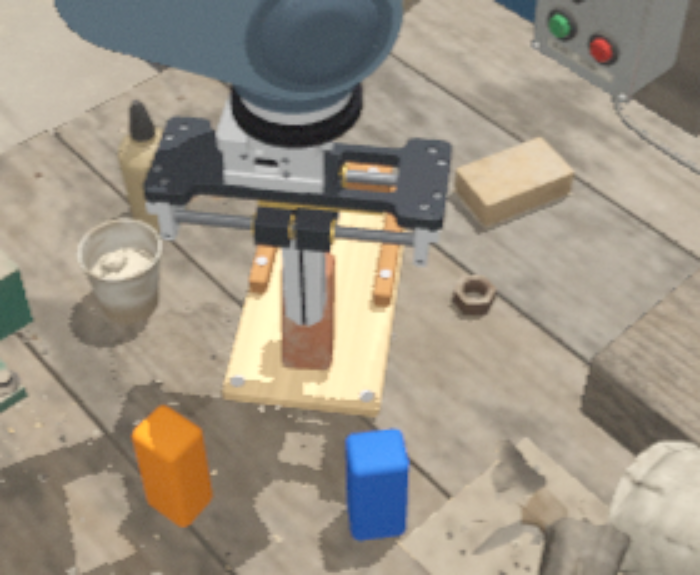

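View pics/t2.png

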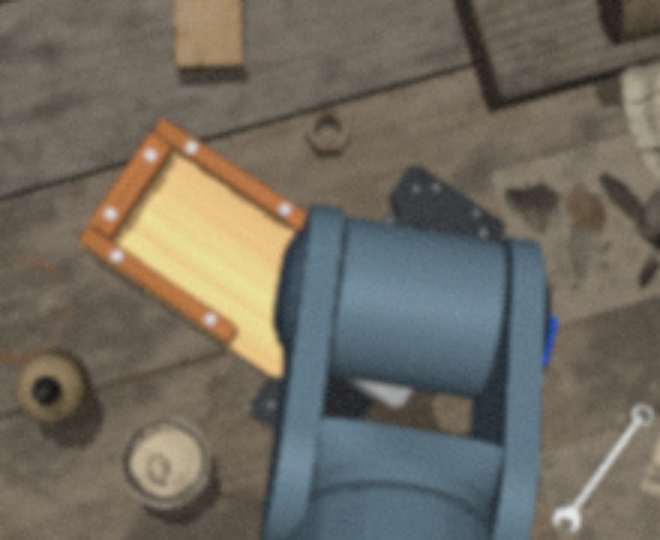

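The scene picture shows the bar leaning, its near bottom edge raised to about (272,296), with the fingers on its upper part. I'll keep pushing gently.

>>> jog_arm([
  [0, 0, 0.2, 0, 0, 0, 0],
  [0, 0, 0.2, 0, 0, 0, 0],
  [0, 0, 0.2, 0, 0, 0, 0],
  [0, 0, 0.2, 0, 0, 0, 0],
  [0, 0, 0, 0, 0, 0, 0],
])

```text
t: 5.08
ee_pos: [546.5, 30.7, 274.7]
orientation: [[0.0, 0.576, 0.817], [0.0, 0.817, -0.576], [-1.0, 0.0, 0.0]]
ft_force: [0.4, -0.3, -1.0]
finger_gap: 0.5
```

>>> jog_arm([
  [0, 0, 0, 0, 0, 0, 0],
  [0, 0, 0, 0, 0, 0, 0],
])

```text
t: 5.25
ee_pos: [546.0, 30.1, 274.6]
orientation: [[-0.0, 0.577, 0.817], [-0.0, 0.817, -0.577], [-1.0, -0.0, -0.0]]
ft_force: [0.2, 0.1, -0.5]
finger_gap: 0.4
```

Run:
```python
from h import *
from station import *
im=snapshot("scene"); cv2.imwrite("pics/s3.png",cv2.resize(im[150:380,150:430,::-1],None,fx=2.5,fy=2.5))
o=get_obs(); print(o["t"],inH(o["ee_pos"]),o["ee_pos"][2]-199,o["ft_force"])
```

```text
5.3 [-63.6  -1.1] 75.57263026665379 [-0.00122877  0.37127243 -0.02327722]
```

View pics/s3.png

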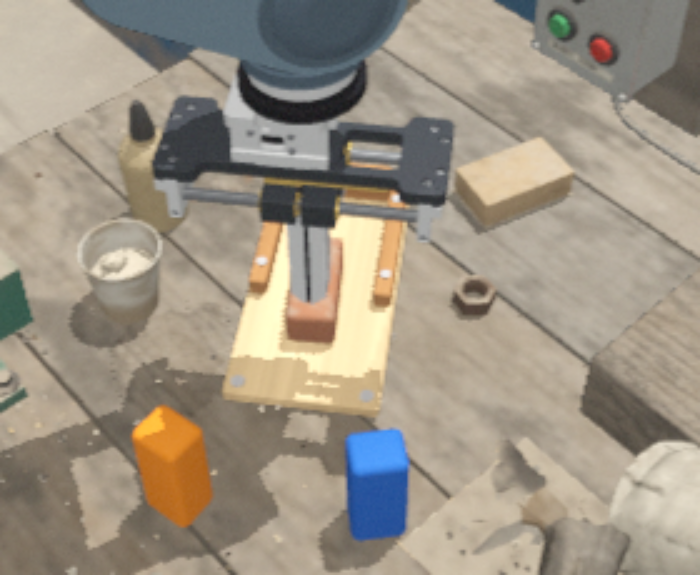

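The scene picture shows the bar lying flat, its foot face towards the camera at crop (288–332, 307–340). I'll back off and look again to measure where it lies.

>>> jog_arm([
  [0, 0, -0.9, 0, 0, 0, 0],
  [0, 0, -0.9, 0, 0, 0, 0],
  [0, 0, -0.5, 0, 0, 0, 0],
  [0, 0, 0, 0, 0, 0, 0],
])

```text
t: 5.63
ee_pos: [512.0, -18.2, 274.5]
orientation: [[-0.001, 0.579, 0.815], [-0.0, 0.815, -0.579], [-1.0, -0.0, -0.0]]
ft_force: [-0.0, 0.4, 0.4]
finger_gap: 0.2
```

Run:
```python
from h import *
from station import *
im=snapshot("scene"); cv2.imwrite("pics/s4.png",cv2.resize(im[200:330,220:340,::-1],None,fx=4.5,fy=4.5,interpolation=2))
im=snapshot("top"); cv2.imwrite("pics/t4.png",cv2.resize(im[175:305,210:360,::-1],None,fx=4.5,fy=4.5,interpolation=2))
o=get_obs(); print(o["t"],inH(o["ee_pos"]),o["ee_pos"][2]-199,o["ft_force"])
```

```text
5.7333 [-121.2   -1.3] 75.86842782850078 [ 0.24581165 -0.05599745  0.19320578]
```

View pics/s4.png

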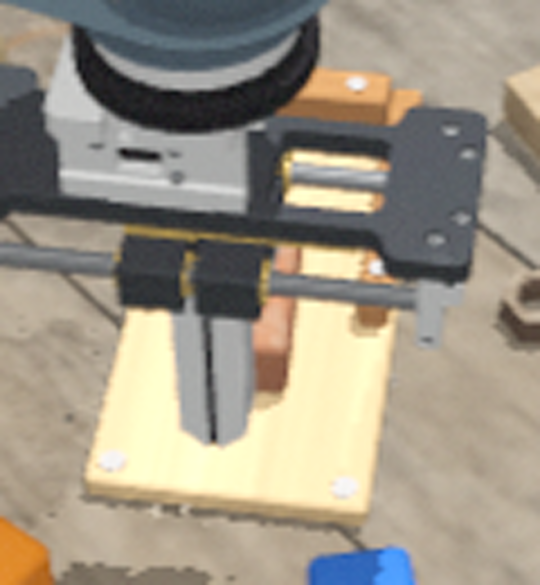

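View pics/t4.png

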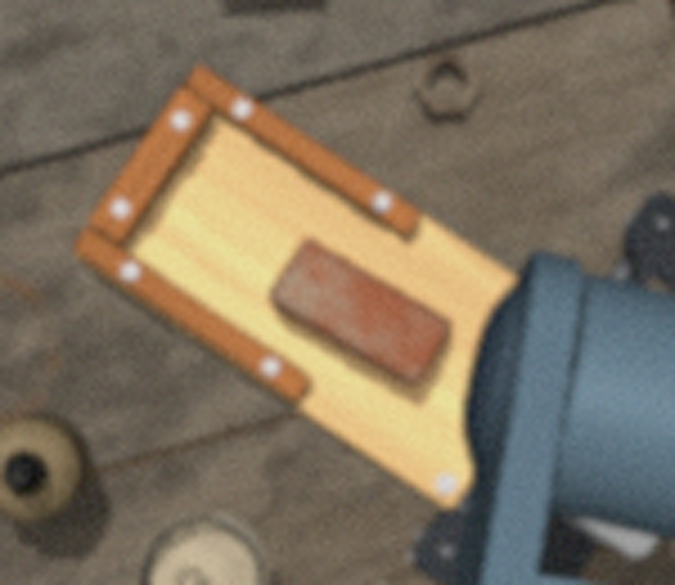

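The top view shows the bar flat between the cheeks: head corners at zoom (310,238) and (272,297), foot corners at (450,325) and (413,385).

Run:
```python
from h import *
from scipy.optimize import least_squares
u=(np.array([(310,238),(272,297),(450,325),(413,385)])+.5)/4.5-.5+[210,175]
P=[(41.5,-18,44),(41.5,18,44),(-41.5,-18,44),(-41.5,18,44)]
s=least_squares(lambda p:(proj("top",toW(p,P))-u).ravel(),[570,60,.95])
print(inH(s.x),s.x[2]-H[2],s.fun.round(1));
```

```text
[-19.3   3.2] 0.037989266568556834 [-0.9 -1.5 -1.6 -0.1  1.6  0.1  0.8  1.4]
```

>>> jog_arm([
  [0, 0.8, 0, -0.1, 0, 0, 0],
  [0, 0.8, 0, 0, 0, 0, 0],
  [0, 0.5, 0, 0, 0, 0, 0],
  [0, 0, 0.7, 0, 0, 0, 0],
  [0, 0, 0.7, 0, 0, 0, 0],
])

```text
t: 6.15
ee_pos: [531.1, 13.9, 221.0]
orientation: [[-0.002, 0.577, 0.816], [0.001, 0.816, -0.577], [-1.0, -0.001, -0.002]]
ft_force: [0.6, -0.2, -0.2]
finger_gap: 0.3
```

>>> jog_arm([
  [0, 0, 0.3, 0, 0, 0, 0],
  [0, 0, 0.3, 0, 0, 0, 0],
  [0, 0, 0.3, 0, 0, 0, 0],
  [0, 0, 0.3, 0, 0, 0, 0],
])

```text
t: 6.48
ee_pos: [548.6, 38.1, 222.2]
orientation: [[-0.0, 0.577, 0.817], [-0.0, 0.817, -0.577], [-1.0, -0.001, -0.0]]
ft_force: [-1.6, -0.9, -0.1]
finger_gap: 0.4
```

Run:
```python
from h import *
from station import *
im=snapshot("top"); cv2.imwrite("pics/t5.png",cv2.resize(im[175:305,210:360,::-1],None,fx=4.5,fy=4.5,interpolation=2))
o=get_obs(); print(o["t"],inH(o["ee_pos"]),o["ee_pos"][2]-199,o["ft_force"])
```

```text
6.5333 [-54.7   1.4] 23.467840980661464 [-0.71093647 -0.07854382  0.01810028]
```

View pics/t5.png

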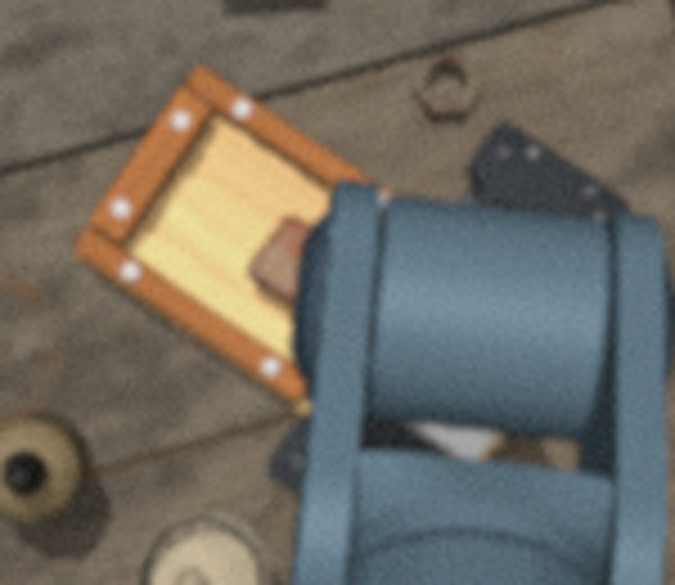

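The head corner has advanced from zoom (272,297) to (252,268), so the bar is sliding. I'll carry on pushing.

>>> jog_arm([
  [0, 0, 0.3, 0, 0, 0, 0],
  [0, 0, 0.3, 0, 0, 0, 0],
  [0, 0, 0.3, 0, 0, 0, 0],
  [0, 0, 0.3, 0, 0, 0, 0],
  [0, 0, 0.3, 0, 0, 0, 0],
])

```text
t: 6.95
ee_pos: [570.4, 68.8, 222.3]
orientation: [[0.0, 0.577, 0.817], [-0.0, 0.817, -0.577], [-1.0, -0.0, 0.0]]
ft_force: [-1.0, -1.7, 1.9]
finger_gap: 0.4
```

>>> jog_arm([
  [0, 0, 0.15, 0, 0, 0, 0],
  [0, 0, 0.15, 0, 0, 0, 0],
  [0, 0, 0, 0, 0, 0, 0],
])

```text
t: 7.2
ee_pos: [574.7, 75.0, 222.2]
orientation: [[0.001, 0.577, 0.817], [0.001, 0.817, -0.577], [-1.0, 0.001, 0.0]]
ft_force: [0.1, 0.7, -0.0]
finger_gap: 0.3
```

Run:
```python
from h import *
from station import *
im=snapshot("top"); cv2.imwrite("pics/t6.png",cv2.resize(im[175:305,210:360,::-1],None,fx=4.5,fy=4.5,interpolation=2))
o=get_obs(); print(o["t"],inH(o["ee_pos"]),o["ee_pos"][2]-199,o["ft_force"])
```

```text
7.25 [-10.7   1.6] 23.043027255202674 [ 0.19015121  0.73340532 -0.39675623]
```

View pics/t6.png

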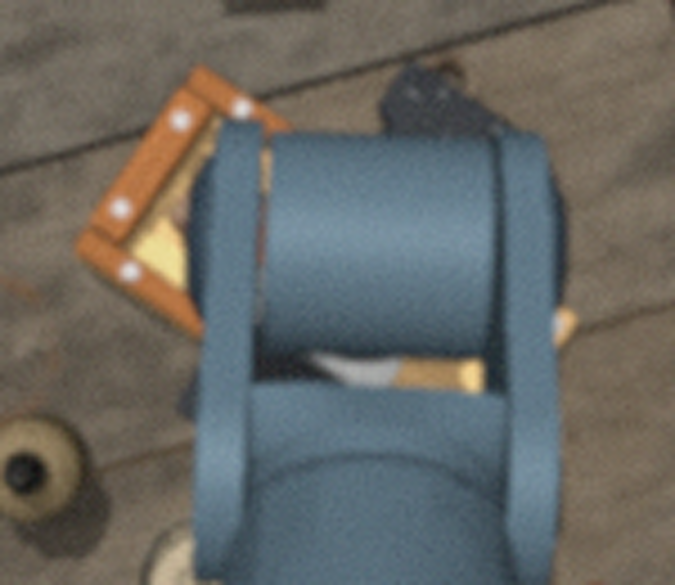

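The bar's head is now close to the stop, at about zoom (185,215). I'll creep forward in small steps and watch the force.

>>> jog_arm([
  [0, 0, 0.1, 0, 0, 0, 0],
  [0, 0, 0.1, 0, 0, 0, 0],
  [0, 0, 0.1, 0, 0, 0, 0],
])

```text
t: 7.5
ee_pos: [578.6, 80.6, 221.9]
orientation: [[-0.0, 0.577, 0.817], [0.0, 0.817, -0.577], [-1.0, -0.0, -0.0]]
ft_force: [0.1, -1.5, -0.5]
finger_gap: 0.7
```

>>> jog_arm([
  [0, 0, 0.08, 0, 0, 0, 0],
  [0, 0, 0, 0, 0, 0, 0],
])

```text
t: 7.67
ee_pos: [579.9, 82.4, 222.1]
orientation: [[0.0, 0.577, 0.817], [0.0, 0.817, -0.577], [-1.0, 0.0, -0.0]]
ft_force: [-0.4, -0.1, -0.5]
finger_gap: 0.3
```

>>> jog_arm([
  [0, 0, 0.08, 0, 0, 0, 0],
  [0, 0, 0, 0, 0, 0, 0],
])

```text
t: 7.83
ee_pos: [580.7, 83.3, 222.1]
orientation: [[-0.003, 0.576, 0.817], [-0.002, 0.817, -0.576], [-1.0, -0.003, -0.001]]
ft_force: [-4.7, -5.1, 2.8]
finger_gap: 0.4
```

>>> jog_arm([
  [0, 0, 0.06, 0, 0, 0, 0],
  [0, 0, 0, 0, 0, 0, 0],
])

```text
t: 8.0
ee_pos: [581.2, 83.7, 222.1]
orientation: [[-0.005, 0.576, 0.818], [-0.005, 0.818, -0.576], [-1.0, -0.007, -0.002]]
ft_force: [-7.2, -9.7, 6.3]
finger_gap: -0.1
```

The force has risen to 12 N, so the bar is against the stop. I'll hold briefly, then retract.

>>> jog_arm([
  [0, 0, 0, 0, 0, 0, 0],
  [0, 0, 0, 0, 0, 0, 0],
  [0, 0, -0.2, 0, 0, 0, 0],
  [0, 0, -0.8, 0, 0, 0, 0],
  [0, 0, -1, 0, 0, 0, 0],
])

```text
t: 8.42
ee_pos: [553.2, 44.4, 222.5]
orientation: [[0.002, 0.575, 0.818], [0.0, 0.818, -0.575], [-1.0, 0.001, 0.001]]
ft_force: [0.4, -0.3, -0.0]
finger_gap: 0.3
```

>>> jog_arm([
  [0, -1, -1, 0, 0, 0, 0],
  [0, -1, -1, 0, 0, 0, 0],
  [0, -1, -1, 0, 0, 0, 0],
  [0, -1, -1, 0, 0, 0, 0],
  [0, -1, -1, 0, 0, 0, 0],
])

```text
t: 8.83
ee_pos: [480.0, -58.6, 348.4]
orientation: [[0.001, 0.577, 0.817], [0.0, 0.817, -0.577], [-1.0, 0.001, 0.001]]
ft_force: [0.3, -0.5, 0.4]
finger_gap: 0.4
```

>>> jog_arm([
  [0, -0.5, -1, 0, 0, 0, 0],
  [0, 0, -1, 0, 0, 0, 0],
  [0, 0, 0, 0, 0, 0, 0],
  [0, 0, 0, 0, 0, 0, 0],
])

```text
t: 9.17
ee_pos: [451.7, -99.3, 360.0]
orientation: [[0.002, 0.579, 0.816], [0.0, 0.816, -0.579], [-1.0, 0.001, 0.001]]
ft_force: [-0.1, 0.3, -0.3]
finger_gap: 0.6
```

Run:
```python
from h import *
from station import *
im=snapshot("top"); cv2.imwrite("pics/t7.png",cv2.resize(im[175:305,210:360,::-1],None,fx=4.5,fy=4.5,interpolation=2))
im=snapshot("scene"); cv2.imwrite("pics/s7.png",im[:,:,::-1])
o=get_obs(); print(o["t"],inH(o["ee_pos"]),o["ee_pos"][2]-199,o["ft_force"])
```

```text
9.2667 [-222.6    1.3] 160.38425382370713 [-0.71997466 -0.21361192 -0.23571017]
```

View pics/t7.png

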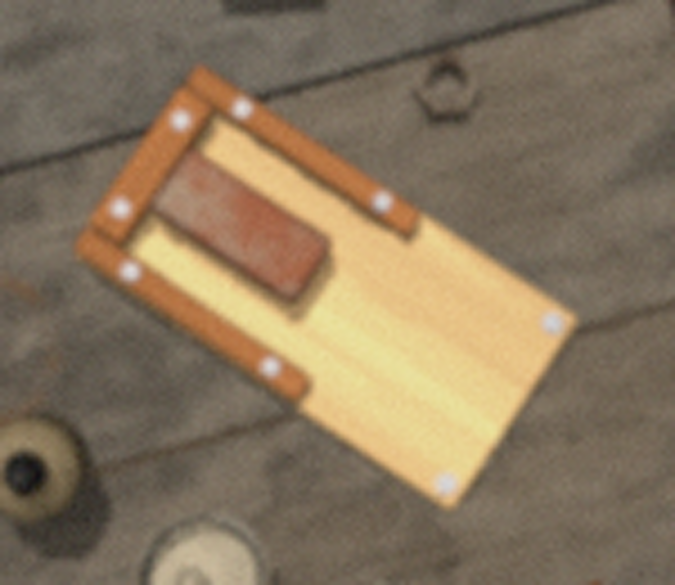

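View pics/s7.png

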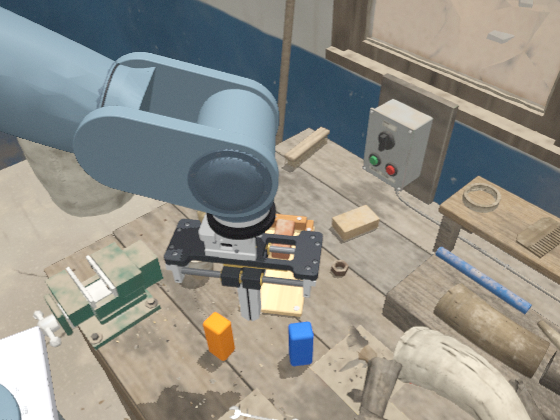

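The top view shows the bar lying flat with its head against the stop: head edge at zoom (190,152)–(155,205), foot at (328,240)–(292,298). The nut, bottle and cup look unmoved, and the hand is well clear. I'll check the bar's position in numbers, then hand in.

Run:
```python
from h import *
from station import hand_in
from scipy.optimize import least_squares
u=(np.array([(328,240),(292,298)])+.5)/4.5-.5+[210,175]
s=least_squares(lambda p:(proj("top",[(p[0],p[1],44),(p[2],p[3],44)])-u).ravel(),[570,60,570,60]).x
print(inH(s[:2]),inH(s[2:]))
print(hand_in())
```

```text
[ 12.1 -15.6] [10.7 16.3]
the job is handed in; nothing more can be done
None
```

I tipped the bar with the closed fingers on its upper part, slid it along the channel by its foot face until it met the end stop, backed the hand away and handed the job in at about 9 s. `hand_in()` gives no verdict, so I don't know the result.

**Final checks**
- **Against the stop:** the push force rose to about 12 N when the bar met the stop. In the last top picture its head edge lies at the stop batten.
- **Position and angle:** the foot corners measured x ≈ 11–12 mm and y ≈ -16 and +16 mm in the holder frame. The bar is therefore within about 1 mm of the centre line and within about 0.05 rad of the holder's length.
- **Hand clear:** it stands about 220 mm back from the holder's centre along its length, with the tips 160 mm up, and the force readings are near zero.
- **Bystanders:** the nut, bottle, cup and sanding block look unmoved in the last pictures. I did not re-measure them in numbers.

**One disagreement:** with the head touching the stop, the foot should be at x = 7 mm, not 11–12. That 4–5 mm difference is about the size of my hand-picked pixel and calibration error (about 1–2 pixels in the fits). The force rise and the picture both show contact, so I did not correct for it.

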